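# Load the pinball and hold the shooter drawn for the skill shot

### The arm

A 6-joint arm with a two-finger parallel gripper is mounted at the origin on the work surface. World frame = base frame: x ahead of the robot, y to its left, z up, the work surface at z = 0. Lengths are in m, angles in rad, forces in N, time in s.
With the tool pointing down it reaches from about 0.35 to 0.85 m from the base axis. Payload 8.1 kg.
Tool frame: the origin (TCP) lies at the very end of the fingers, on their centre line; the grasp point (between the pads) lies 19 mm behind it; z points along the fingers, y is the line along which they close (so a half turn about z gives the same grasp; the last joint's range is limited). The gripper opens to 85 mm and grips with 20 to 120 N. Pads are 22 mm wide; open, the fingers measure 114 mm over their backs; the gripper's body (76 mm by 85 mm) begins 54 mm behind the grasp point. The pads swing forward as they close: fully open they stand 13 mm farther back than shut.
Start: joints at [-0.085, 0.13, 1.488, -0, 1.523, -0.085], TCP at [0.6, 0, 0.231] pointing down, gripper open.
Joint ranges: [-2.96, 2.96], [-0.89, 2.26], [0.02, 2.5], [-1.34, 4.48], [0, 2.73], [-2.66, 2.66]. Speed limits (rad/s): [2.39, 2.39, 2.79, 3.14, 3.14, 3.14].

### API

Orientations are given as a unit quaternion [x, y, z, w].
In Python, from station import * gives the robot as it stands.
- The arm moves only by the tool move_arm, never from a script. Its argument "commands" is a list of rows, each an object of numbers: "tx", "ty", "tz": the shift along the tool's x, y, z in units of 25 mm (1.0 is 25 mm); "rx", "ry", "rz": the turn, a rotation vector about the tool's x, y, z in units of 5 degrees (1.0 is 5 degrees). In form: [{"tx": .., "ty": .., "tz": .., "rx": .., "ry": .., "rz": ..}, ...]. A call has 1 to 10 rows; each row is the pose to reach, as a shift and turn from the pose commanded when the call began, along the tool's axes at that moment; what a row does not reach only later rows make up. A row lasts 1/10 s, in which the tool goes at most 50 mm and 8.59 degrees, less where a joint would pass 70% of its speed; a pose out of reach is approached as far as the arm can. A call with a gripper value outside its range is refused whole. "grip" is the finger opening in mm, from 0 to 85.4, set as the call begins (left out, the last holds). The fingers move at their own pace and stop on an object; "newtons" is the grip in N (left out, the last holds). Time passes only in rows, so rows that repeat a pose let the fingers close. It gives the time, the measured TCP pose, the force, the opening and the grip force at its end, in the units of the state.
- state(): the state, without advancing time (a new reading comes with each control period).
- camera(name): name is "scene" or "side" or "wrist"; returns a dict with "image" (480x640x3 uint8, red, green, blue), "range_z" (480x640 float32, m along the optical axis (not along the pixel's ray), 0 where there is no reading), "fx", "fy", "cx", "cy" (pixels), "R" (3x3) and "t" (3): a world point X has camera coordinates R X + t; the wrist camera has in their place "hand_eye" (4x4, takes a point from camera to tool coordinates, whose origin is the TCP and whose axes are the flange's). Camera axes: x right, y down, z forward; pixel columns grow to the right and rows downward; lengths in m; the calibration is good to about 2 mm. A picture is of the moment at which its call begins: read the wrist's pose just before it.
- hand_in(): hands the job in; it is judged then, once.
The state is a dict: "time": time; "joints": joint angles; "joint_velocities": joint speeds; "joint_torque": joint torques, N m; "position": TCP position; "tcp_rot": TCP orientation; "force": force on the tool from outside, world axes, zero at the start; "torque": the same for the moment, N m; "finger_gap": opening from 0.0 (shut) to 1.0 (fully open); "gripper_force": force on a finger pad.
Only numpy, scipy, OpenCV 4.12 (cv2) and the standard library are available. Lean on these libraries where they do the work, as an engineer would, in place of code of your own. Each camera call takes 0.05 s, during which the arm holds its last target. There are 200 camera calls.

### The job

Set up the skill shot on the tabletop pinball machine: take the polished steel ball from the wooden ball rack and put it into the shooter lane on the right of the playfield, so that it comes to rest at the bottom of the lane in front of the still un-pulled plunger. Then draw the plunger out by its black knob until the red collar on its rod stands inside the yellow band of the gauge, never letting it snap back, and finish while you are still holding it there, ball waiting in the lane. Leave the white and the black ball in the rack and do not disturb the other things on the table.

Things in the scene. Friction and masses are not known exactly. Their poses are not given: they have to be found in the camera images.
- cabinet: pinball machine: fixed, open-topped wooden case, 410 wide, 600 long. Origin: on the table under the point where the plunger's axis (85 mm up) leaves its front face. x: level, from the front face to the far end, plan direction of lane and plunger; y left; z up. Playfield, walls and plunger rise 6.5 degrees towards +x. Wall tops lie 14.5 mm above the plunger's axis. Spans y -34 to 375 mm
- lane_stop (a point): middle of the face of the steel ball stop at the bottom of the shooter lane, at ball-centre height, 89 mm behind the front face. A ball rolls down the lane by itself and rests with its centre 11.5 mm up-lane of this point, or 17.5 mm while the un-pulled plunger's white tip pokes through the stop's slot. The stop is as high as the walls (28 mm above the lane floor)
- lane_load (a point): point on the lane's centre line 50 mm up-lane of the stop, at the height of the centre of a ball lying there (13.5 mm above the lane floor): a good place to let the ball go. The lane is a straight groove 38 mm wide along the cabinet's x, open above; its right wall (15 mm thick) stands 28 mm above the lane floor, its left guide (6 mm thick) 24 mm
- knob (a point): centre of the black round plunger knob, 32 mm in diameter, 31 mm long (widest part 14 mm long), at rest 44 mm in front of the front face and 80 mm above the table, free on all sides. It is pulled straight out along its axis: towards the cabinet's -x and 6.5 degrees downward
- plunger (a joint): how far the plunger is pulled out, m: 0 at rest (sprung home), 0.042 at its end stop, 0.033 with the red collar in the middle of the yellow band; the band is 8 mm wide. The return spring pulls with about 3 N at rest and 9 N at the mark, and the plunger flies home and shoots the ball if let go
- collar (a point): centre of the red collar (disc 25 mm in diameter, 4 mm thick) on the plunger's rod, seen from above in the open slot between the front panel and the ball stop
- mark (a point): the point on the plunger's axis level with the middle of the yellow band (8 mm wide along the axis) of the gauge on both sides of the slot; the collar's centre reaches it when the plunger is pulled out 33 mm
- rack: the ball rack, a fixed dark wooden bar 165 x 40 x 14 mm with three round 14 mm seats in a row, 55 mm apart along its x; origin: centre of the underside
- steel_ball_center (a point): centre of the polished steel ball, 27 mm in diameter, about 80 g; at the start it sits in one of the three seats of the rack, its centre 25.5 mm above the table, 11.5 mm above the rack's top
- white_ball_center (a point): centre of the white ball, 27 mm, in another seat of the rack: to be left there
- black_ball_center (a point): centre of the black ball, 27 mm, in another seat of the rack: to be left there
- mug: blue mug, 80 mm in diameter, 95 mm high; origin under its centre; to be left alone
- succulent: potted succulent, pot 68 mm in diameter, 100 mm high with its leaves; origin under its centre; to be left alone
- stick_a: wooden drumstick lying along its x, 400 mm long, 15 mm thick; to be left alone
- stick_b: a second drumstick like it; to be left alone
- remote: black remote control, 150 x 44 x 18 mm; origin under its centre; to be left alone

How it is judged:
On the way:
1. the steel ball lies let go at the bottom of the shooter lane, the plunger still at rest (x of steel_ball_center in the frame of lane_stop between 0.004 and 0.026 m and y of steel_ball_center in the frame of lane_stop between -0.012 and 0.012 m and z of steel_ball_center in the frame of lane_stop between -0.006 and 0.009 m and linear speed of steel_ball below 0.03 m/s and contact force between each of the arm, the fingers and steel_ball below 0.1 N and value of joint plunger below 0.005 m), for 0.3 s.
At the end, for the whole second after the job is handed in: the gripper still holds the plunger at rest, the red collar within 4 mm of the middle of the yellow band (29 to 37 mm of pull); the steel ball lies still and untouched at the bottom of the lane, its centre 4 to 26 mm up-lane of the stop; the white and black balls are in their seats (10 mm) (value of joint plunger between 0.029 and 0.037 m and velocity of joint plunger between -0.01 and 0.01 m/s and contact force between the fingers and plunger above 5 N and x of steel_ball_center in the frame of lane_stop between 0.004 and 0.026 m and y of steel_ball_center in the frame of lane_stop between -0.012 and 0.012 m and z of steel_ball_center in the frame of lane_stop between -0.006 and 0.009 m and linear speed of steel_ball below 0.03 m/s and contact force between the fingers and steel_ball below 0.1 N and distance of each of white_ball_center, black_ball_center from where it was at the start of the episode below 0.01 m); the arm keeps its last pose, push and grip.
It fails at once if the plunger is let snap back (velocity of joint plunger below -0.5 m/s).
It fails at once if the white or the black ball is taken or knocked out of its seat (distance of any of white_ball_center, black_ball_center from where it was at the start of the episode above 0.012 m).
It fails at once if a bystander is pushed about or tipped (distance of any of mug, succulent, stick_a, stick_b, remote from where it was at the start of the episode above 0.03 m or angle between any of mug, succulent's own z axis and vertical above 0.4 rad).
It also fails if it takes over 48 s, if anything falls off the work surface, if the arm or the gripper's body presses on something with over 40 N, if the wrist force passes 120 N, or if a joint passes its speed limit or range.

## Working session

There is one attempt and no reset: what is moved stays moved. The work goes in short steps, Python scripts to look and compute and a tool call to move; the robot and the scene stay as the last step left them, time stands still between calls to the robot, and variables do not carry over. Pictures are saved under pics/ and viewed, at most 10 in all, crops included, and the job is handed in when it is done.

Besides the shell and the picture viewer there is one more tool, called after ">>>" as name([rows], argument=value, ...), one row to a line, values as JSON. move_arm: Moves the arm, as the interface text tells. Its arguments: {"type":"object","properties":{"commands":{"type":"array"},"grip":{"type":"number"},"newtons":{"type":"number"}},"required":["commands"]}

```bash
mkdir -p pics; ls; cat > h.py <<'E'
from station import *
import numpy as np, cv2
from scipy.spatial.transform import Rotation as Ro
def save(c,n): cv2.imwrite(f'pics/{n}.png',c['image'][:,:,::-1])
def pts(c):
    h,w=c['range_z'].shape; v,u=np.mgrid[:h,:w]; z=c['range_z']
    P=np.stack([(u-c['cx'])/c['fx']*z,(v-c['cy'])/c['fy']*z,z],-1)
    return (P-c['t'])@c['R'] if 'R' in c else P
def ray(c,u,v,h):
    d=np.array([(u-c['cx'])/c['fx'],(v-c['cy'])/c['fy'],1])@c['R']; o=-c['t']@c['R']
    return o+d*(h-o[2])/d[2]
E
python3 - <<'E'
from h import *
import pickle
s=state();print(s)
D={}
for n in('scene','side'):
    c=camera(n);c={k:np.array(v) for k,v in c.items()};D[n]=c;save(c,n);print(n,c['fx'],-c['t']@c['R'],(c['range_z']>0).mean())
pickle.dump(D,open('d.pkl','wb'))
E
```

```text
pics
{'time': 0.0, 'joints': array([-8.53984132e-02,  1.31176549e-01,  1.48933502e+00, -3.44688933e-06,
        1.52301456e+00, -8.54111621e-02]), 'joint_velocities': array([ 0.00066493,  0.00134516,  0.00055842,  0.00098904,  0.00059831,
       -0.00099865]), 'joint_torque': array([-1.90700346e-03, -5.69404185e+01, -5.00557995e+01, -2.19391650e-04,
        1.44415747e-02,  7.24149572e-05]), 'position': array([5.99418790e-01, 7.17892133e-05, 2.30204657e-01]), 'tcp_rot': array([ 7.07101884e-01,  7.07111018e-01, -6.24101022e-04, -7.38296708e-04]), 'force': array([ 0.63922237, -0.12917681, -0.20193393]), 'torque': array([-0.00613332, -0.0363982 , -0.00531773]), 'gripper_force': 0.0, 'finger_gap': 1.0002906032946859}
scene 450.36031621927077 [1.08753202 0.62894091 0.98561718] 0.9958268229166667
side 471.47802867912753 [ 0.33664394 -0.90069845  0.90517659] 0.9961458333333333
```

View pics/scene.png

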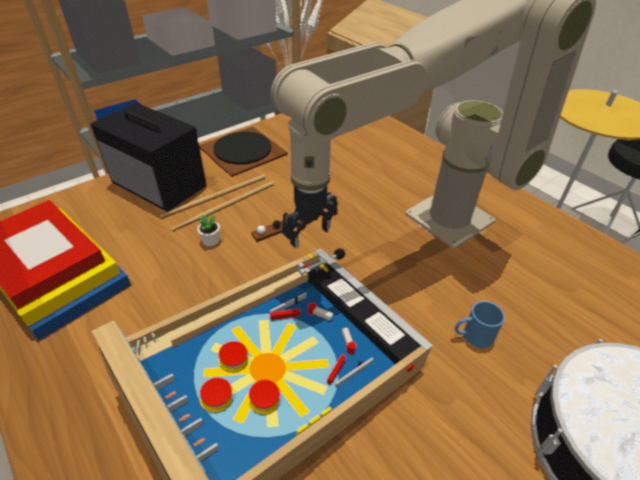

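View pics/side.png

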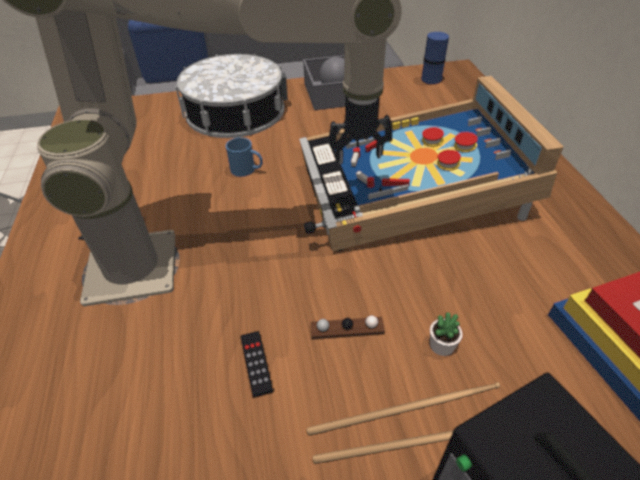

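The side view shows the rack, with the steel ball at (323,325), black at (347,324) and white at (372,322). The knob is at (309,228), or (339,254) in the scene view. The lane runs along the cabinet's right wall.

```bash
python3 - <<'E'
from h import *
import pickle
D=pickle.load(open('d.pkl','rb'));c=D['side'];P=pts(c)
big=cv2.resize(c['image'][190:345,290:400],None,fx=7,fy=3.8*1.0) if 0 else cv2.resize(c['image'][195:345,290:400],None,fx=4,fy=4,interpolation=cv2.INTER_CUBIC)
s=D['scene'];b2=cv2.resize(s['image'][225:375,290:370],None,fx=4,fy=4,interpolation=cv2.INTER_CUBIC)
cv2.imwrite('pics/crop.png',np.hstack([big,b2])[:,:,::-1])
for u,v in((323,325),(347,324),(372,322)): print('ball',ray(c,u,v,.0255),P[v,u])
print('knob',ray(c,309,228,.08),P[228,309],ray(s,339,254,.08),pts(s)[254,339])
# right wall top: points per column, near lane
for n in('side','scene'):
    Q=pts(D[n]).reshape(-1,3)
    # vertical outer right wall / front face: mid-height points
    for lo,hi in((.03,.06),):
        m=(Q[:,2]>lo)&(Q[:,2]<hi)&(Q[:,0]>.4)&(Q[:,0]<1.2)&(abs(Q[:,1]+.0)<.35)
        q=Q[m]; print(n,len(q)); 
        if n=='side':
            for x0 in np.arange(.45,1.15,.04):
                k=q[abs(q[:,0]-x0)<.004]
                if len(k): print(round(x0,2),len(k),np.percentile(k[:,1],[10,50,90]).round(4))
E
```

```text
ball [ 0.447207   -0.29913636  0.0255    ] [ 0.44575367 -0.30704376  0.03706316]
ball [ 0.50030201 -0.30773892  0.0255    ] [ 0.33664394 -0.90069845  0.90517659]
ball [ 0.55639259 -0.31421612  0.0255    ] [ 0.55382533 -0.32106782  0.035777  ]
knob [ 0.4648742  -0.03918398  0.08      ] [ 0.46382214 -0.04625219  0.08677008] [ 0.46655557 -0.03725598  0.08      ] [ 0.47565099 -0.02749821  0.09326455]
side 1182
0.45 30 [-0.3099 -0.3027 -0.2933]
0.49 16 [-0.3104 -0.3056 -0.3001]
0.53 23 [-0.0723 -0.0704 -0.0694]
0.57 27 [-0.1679 -0.0705 -0.0681]
0.61 21 [-0.0707 -0.0694 -0.0664]
0.65 24 [-0.0705 -0.0687 -0.0664]
0.69 21 [-0.0707 -0.0682 -0.0671]
0.73 18 [-0.0698 -0.0679 -0.0661]
0.77 11 [-0.069  -0.0676 -0.0654]
0.81 7 [-0.07   -0.0675 -0.0648]
0.85 5 [-0.0683 -0.0665 -0.0654]
0.89 2 [-0.0674 -0.0669 -0.0664]
scene 1024
```

View pics/crop.png

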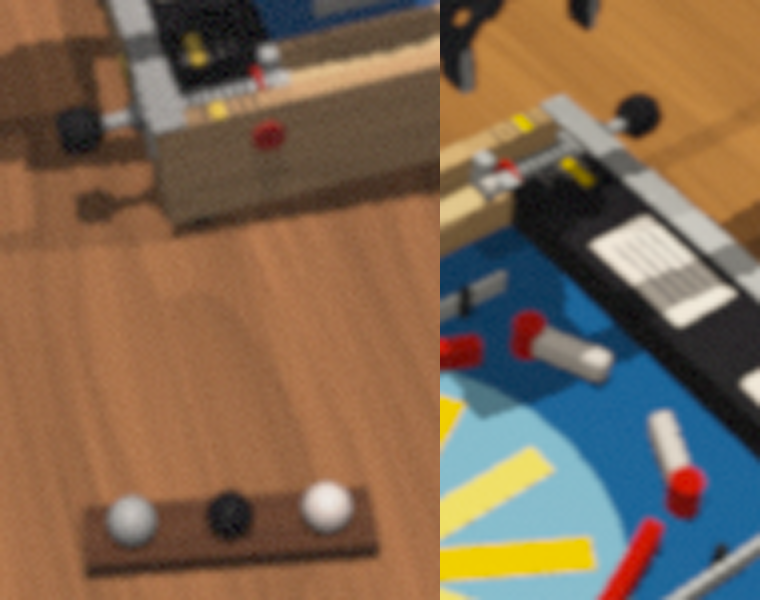

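The crop confirms the centres: steel at (323,325) and the knob at (310,227.5) in the side view, (339.5,254) in the scene view. The 55 mm ball spacing, the knob height and the wall-to-knob offset all agree with the given sizes. Next is a helper that turns target poses into move units.

```bash
cat >> h.py <<'E'
def rot(yaw,pitch=0):
    # tool down, tool y at world angle yaw (deg); then pitch about world y
    y=np.radians(yaw); ty=np.array([np.cos(y),np.sin(y),0]); tz=np.array([0,0,-1.]); tx=np.cross(ty,tz)
    return Ro.from_euler('y',pitch,degrees=True)*Ro.from_matrix(np.stack([tx,ty,tz],1))
def go(p,yaw,pitch=0):
    s=state(); R=Ro.from_quat(s['tcp_rot'])
    print('t',round(s['time'],2),'pos',s['position'].round(4),'T',(R.inv().apply(np.array(p)-s['position'])/.025).round(2),'R',(np.degrees((R.inv()*rot(yaw,pitch)).as_rotvec())/5).round(2))
E
python3 -c "
from h import *
go([.447,-.3,.15],82.1)"
```

```text
t 0.1 pos [5.995e-01 1.000e-04 2.304e-01] T [-12.    -6.1    3.22] R [-1.000e-02 -2.000e-02 -1.642e+01]
```

>>> move_arm([
  {"tx":-12,"ty":-6.1,"tz":3.2,"rz":-16.4},
  {"tx":-12,"ty":-6.1,"tz":3.2,"rz":-16.4},
  {"tx":-12,"ty":-6.1,"tz":3.2,"rz":-16.4},
  {"tx":-12,"ty":-6.1,"tz":3.2,"rz":-16.4},
  {"tx":-12,"ty":-6.1,"tz":3.2,"rz":-16.4},
  {"tx":-12,"ty":-6.1,"tz":3.2,"rz":-16.4},
  {"tx":-12,"ty":-6.1,"tz":3.2,"rz":-16.4},
  {"tx":-12,"ty":-6.1,"tz":3.2,"rz":-16.4},
  {"tx":-12,"ty":-6.1,"tz":3.2,"rz":-16.4},
  {"tx":-12,"ty":-6.1,"tz":3.2,"rz":-16.4},
], grip=65)

```text
validation failed for argument at $.co...
```

>>> move_arm([
  {"tx":0},
  {"tx":0},
  {"tx":0},
])

```text
validation failed for argument at $.co...
```

```bash
python3 - <<'E'
from h import *
s=state();c=camera('wrist');save(c,'w1')
R=Ro.from_quat(s['tcp_rot']);H=np.array(c['hand_eye']);print(H.round(3))
P=pts(c)
W=R.apply((P.reshape(-1,3)@H[:3,:3].T+H[:3,3]))+s['position']
np.savez('w1.npz',W=W.reshape(480,640,3),R=R.as_matrix(),p=s['position'],H=H,k=[c['fx'],c['fy'],c['cx'],c['cy']])
W=W.reshape(480,640,3)
m=(W[...,2]>.022)&(W[...,2]<.05)&(c['range_z']>0)
n,l,st,ce=cv2.connectedComponentsWithStats(m.astype(np.uint8))
# camera pos & ray
o=R.apply(H[:3,3])+s['position']
for i in range(1,n):
    if st[i,4]>200:
        u,v=ce[i];d=R.apply(H[:3,:3]@np.array([(u-c['cx'])/c['fx'],(v-c['cy'])/c['fy'],1]))
        q=W[l==i];print(st[i],ce[i],(o+d*(.03-o[2])/d[2]).round(4),q.mean(0).round(4),q[:,2].max())
print(s['finger_gap']);go([.447,-.3,.15],82.1)
E
```

```text
[[ 0.001 -0.959 -0.283  0.072]
 [ 1.     0.001  0.001 -0.   ]
 [-0.001 -0.283  0.959 -0.142]
 [ 0.     0.     0.     1.   ]]
0.99652833264419
t 0.15 pos [0.5996 0.     0.2305] T [-12.    -6.1    3.23] R [-1.000e-02 -1.000e-02 -1.642e+01]
```

View pics/w1.png

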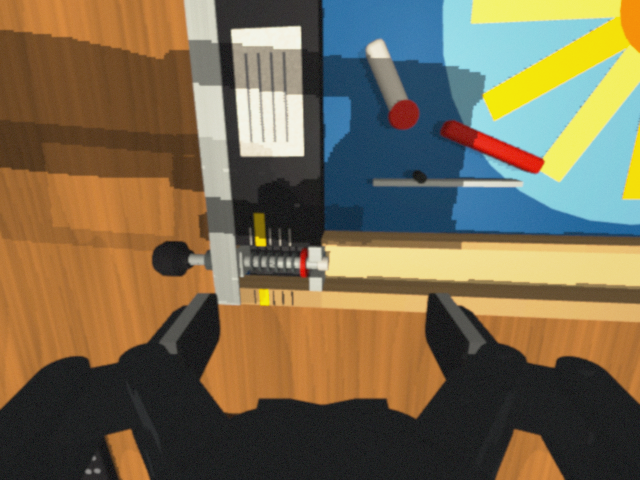

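The move was refused by validation, probably because every row needs all six keys. The wrist picture from the start pose still helps. It shows the knob at (172,258), the red collar at (304,263), the stop's right face near u=323, and the lane centre at v≈264 further right.

```bash
python3 - <<'E'
from h import *
d=np.load('w1.npz');R,p,H,k,W=d['R'],d['p'],d['H'],d['k'],d['W']
o=R@H[:3,3]+p
def wr(u,v,h):
    e=R@H[:3,:3]@np.array([(u-k[2])/k[0],(v-k[3])/k[1],1]);return (o+e*(h-o[2])/e[2]).round(4)
print('knob',wr(172,258,.08),'collar',wr(304,263,.094),'stopface',wr(323,263,.109),'lane400',wr(400,264,.088),'lane600',wr(600,268,.10))
for u in(400,500,600):
    print(u,[ (v,*W[v,u].round(3)) for v in range(230,325,6)])
E
```

```text
knob [ 0.4655 -0.0362  0.08  ] collar [ 0.5837 -0.0354  0.094 ] stopface [ 0.5998 -0.0296  0.109 ] lane400 [ 0.6668 -0.0385  0.088 ] lane600 [ 0.8312 -0.0372  0.1   ]
400 [(230, np.float64(0.665), np.float64(-0.008), np.float64(0.088)), (236, np.float64(0.663), np.float64(-0.01), np.float64(0.099)), (242, np.float64(0.66), np.float64(-0.011), np.float64(0.113)), (248, np.float64(0.666), np.float64(-0.023), np.float64(0.089)), (254, np.float64(0.666), np.float64(-0.029), np.float64(0.089)), (260, np.float64(0.666), np.float64(-0.034), np.float64(0.089)), (266, np.float64(0.667), np.float64(-0.04), np.float64(0.089)), (272, np.float64(0.667), np.float64(-0.045), np.float64(0.09)), (278, np.float64(0.667), np.float64(-0.051), np.float64(0.089)), (284, np.float64(0.666), np.float64(-0.053), np.float64(0.098)), (290, np.float64(0.663), np.float64(-0.053), np.float64(0.109)), (296, np.float64(0.662), np.float64(-0.055), np.float64(0.116)), (302, np.float64(0.662), np.float64(-0.061), np.float64(0.116)), (308, np.float64(0.662), np.float64(-0.065), np.float64(0.117)), (314, np.float64(0.692
[... 1483 characters left out ...]
t64(0.824), np.float64(-0.027), np.float64(0.107)), (266, np.float64(0.824), np.float64(-0.032), np.float64(0.108)), (272, np.float64(0.825), np.float64(-0.038), np.float64(0.108)), (278, np.float64(0.827), np.float64(-0.043), np.float64(0.108)), (284, np.float64(0.828), np.float64(-0.048), np.float64(0.107)), (290, np.float64(0.826), np.float64(-0.052), np.float64(0.111)), (296, np.float64(0.817), np.float64(-0.051), np.float64(0.123)), (302, np.float64(0.809), np.float64(-0.051), np.float64(0.133)), (308, np.float64(0.81), np.float64(-0.056), np.float64(0.134)), (314, np.float64(0.811), np.float64(-0.061), np.float64(0.133)), (320, np.float64(0.813), np.float64(-0.067), np.float64(0.133))]
```

>>> move_arm([
  {"tx":-12,"ty":-6.1,"tz":3.2,"rx":0,"ry":0,"rz":-16.4},
  {"tx":-12,"ty":-6.1,"tz":3.2,"rx":0,"ry":0,"rz":-16.4},
  {"tx":-12,"ty":-6.1,"tz":3.2,"rx":0,"ry":0,"rz":-16.4},
  {"tx":-12,"ty":-6.1,"tz":3.2,"rx":0,"ry":0,"rz":-16.4},
  {"tx":-12,"ty":-6.1,"tz":3.2,"rx":0,"ry":0,"rz":-16.4},
  {"tx":-12,"ty":-6.1,"tz":3.2,"rx":0,"ry":0,"rz":-16.4},
  {"tx":-12,"ty":-6.1,"tz":3.2,"rx":0,"ry":0,"rz":-16.4},
  {"tx":-12,"ty":-6.1,"tz":3.2,"rx":0,"ry":0,"rz":-16.4},
  {"tx":-12,"ty":-6.1,"tz":3.2,"rx":0,"ry":0,"rz":-16.4},
  {"tx":-12,"ty":-6.1,"tz":3.2,"rx":0,"ry":0,"rz":-16.4},
], grip=65)

```text
time: 1.15
position: [0.4465, -0.3006, 0.1505]
tcp_rot: [0.07, 0.998, 0.0, -0.001]
force: [-0.5, 0.2, -0.6]
finger_gap: 0.76
gripper_force: 0.0
```

```bash
python3 - <<'E'
from h import *
s=state();c=camera('wrist');save(c,'w2')
R=Ro.from_quat(s['tcp_rot']);H=np.array(c['hand_eye'])
W=(R.apply((pts(c).reshape(-1,3)@H[:3,:3].T+H[:3,3]))+s['position']).reshape(480,640,3)
m=(W[...,2]>.02)&(W[...,2]<.05)&(c['range_z']>0)
n,l,st,ce=cv2.connectedComponentsWithStats(m.astype(np.uint8))
for i in range(1,n):
    if st[i,4]>200:
        q=W[l==i];top=q[q[:,2]>np.percentile(q[:,2],60)]
        A=np.c_[2*q,np.ones(len(q))];x=np.linalg.lstsq(A,(q**2).sum(1),rcond=None)[0]
        print(st[i],ce[i].round(),'sphere',x[:3].round(4),np.sqrt(x[3]+x[:3]@x[:3]).round(4))
go([.447,-.3,.017],82.1)
E
```

```text
[309 209  34  34 902] [325. 226.] sphere [ 0.4464 -0.2977  0.0254] 0.0131
[ 603  265   37  150 3879] [619. 331.] sphere [0.5737 0.0187 0.0411] 0.0952
[311 274  32  32 813] [326. 290.] sphere [ 0.501  -0.3046  0.0253] 0.0131
[312 331  31  32 758] [327. 347.] sphere [ 0.5555 -0.3114  0.0254] 0.0131
t 1.2 pos [ 0.4468 -0.3003  0.1507] T [-0.01  0.01  5.35] R [ 0.01 -0.01  0.09]
```

View pics/w2.png

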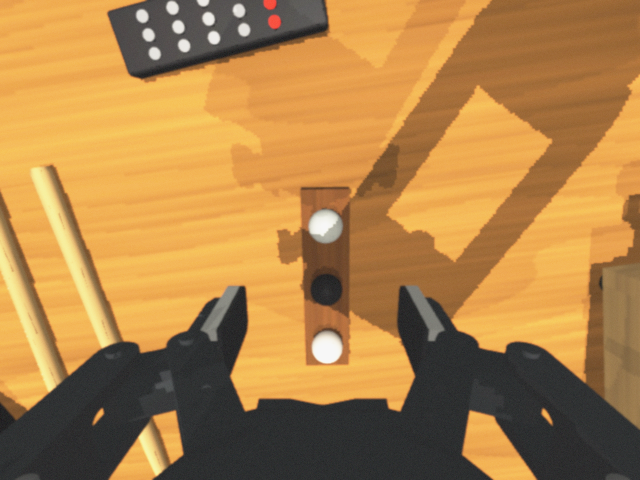

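The rack view shows the steel ball, two-toned by reflection, at (325,226), black at (326,290) and white at (327,347). The sphere fits give r=13.1 mm and z=25.4 mm, which agrees with the given sizes. I'll descend on the steel ball.

>>> move_arm([
  {"tx":0,"ty":0.08,"tz":1.5,"rx":0,"ry":0,"rz":0},
  {"tx":0,"ty":0.08,"tz":3,"rx":0,"ry":0,"rz":0},
  {"tx":0,"ty":0.08,"tz":4.2,"rx":0,"ry":0,"rz":0},
  {"tx":0,"ty":0.08,"tz":4.9,"rx":0,"ry":0,"rz":0},
  {"tx":0,"ty":0.08,"tz":5.2,"rx":0,"ry":0,"rz":0},
  {"tx":0,"ty":0.08,"tz":5.4,"rx":0,"ry":0,"rz":0},
  {"tx":0,"ty":0.08,"tz":5.4,"rx":0,"ry":0,"rz":0},
], grip=65)

```text
time: 1.9
position: [0.4481, -0.2981, 0.0165]
tcp_rot: [0.073, 0.997, -0.0, 0.0]
force: [-0.3, -0.3, 0.0]
finger_gap: 0.763
gripper_force: 0.0
```

>>> move_arm([
  {"tx":0,"ty":0,"tz":0,"rx":0,"ry":0,"rz":0},
  {"tx":0,"ty":0,"tz":0,"rx":0,"ry":0,"rz":0},
  {"tx":0,"ty":0,"tz":0,"rx":0,"ry":0,"rz":0},
  {"tx":0,"ty":0,"tz":0,"rx":0,"ry":0,"rz":0},
  {"tx":0,"ty":0,"tz":0,"rx":0,"ry":0,"rz":0},
  {"tx":0,"ty":0,"tz":0,"rx":0,"ry":0,"rz":0},
  {"tx":0,"ty":0,"tz":0,"rx":0,"ry":0,"rz":0},
], grip=10, newtons=40)

```text
time: 2.6
position: [0.4485, -0.2985, 0.0172]
tcp_rot: [0.072, 0.997, -0.0, 0.001]
force: [-0.4, 0.5, 5.4]
finger_gap: 0.288
gripper_force: 39.0
```

>>> move_arm([
  {"tx":0,"ty":0,"tz":-0.3,"rx":0,"ry":0,"rz":0},
  {"tx":0,"ty":0,"tz":-0.8,"rx":0,"ry":0,"rz":0},
  {"tx":0,"ty":0,"tz":-1.5,"rx":0,"ry":0,"rz":0},
  {"tx":0,"ty":0,"tz":-2.4,"rx":0,"ry":0,"rz":0},
  {"tx":0,"ty":0,"tz":-3.5,"rx":0,"ry":0,"rz":0},
  {"tx":0,"ty":0,"tz":-4.7,"rx":0,"ry":0,"rz":0},
  {"tx":0,"ty":0,"tz":-6,"rx":0,"ry":0,"rz":0},
  {"tx":0,"ty":0,"tz":-7,"rx":0,"ry":0,"rz":0},
  {"tx":0,"ty":0,"tz":-7,"rx":0,"ry":0,"rz":0},
])

```text
time: 3.5
position: [0.4498, -0.2996, 0.197]
tcp_rot: [0.072, 0.997, -0.002, 0.003]
force: [1.1, 0.1, 0.1]
finger_gap: 0.284
gripper_force: 39.3
```

```bash
python3 - <<'E'
from h import *
s=state();c=camera('wrist')
d=camera('side');X=np.array(d['R'])@s['position']+d['t'];u,v=int(d['fx']*X[0]/X[2]+d['cx']),int(d['fy']*X[1]/X[2]+d['cy'])
a=cv2.resize(d['image'][v-40:v+40,u-35:u+35],None,fx=6,fy=6)
b=c['image'][:,320-160:320+160]
cv2.imwrite('pics/g1.png',np.hstack([a,b])[:,:,::-1]);print(u,v,s['finger_gap'])
go([.648,-.0355,.19],0)
E
```

```text
323 274 0.28351439942921286
t 3.6 pos [ 0.448  -0.2982  0.1922] T [-6.4  11.55  0.09] R [ 0.    0.02 16.34]
```

View pics/g1.png

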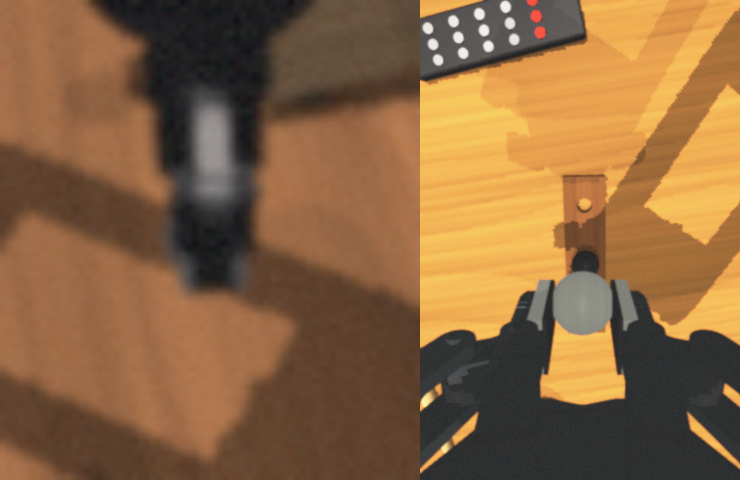

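The ball is gripped between the pads (wrist crop at about (583,303)), its seat is empty, and the black ball is still in place. Next I'll turn and carry it above the lane, measuring its offset in the tool first.

```bash
python3 - <<'E'
from h import *
c=camera('wrist');H=np.array(c['hand_eye'])
P=pts(c)@H[:3,:3].T+H[:3,3]
v,u=np.mgrid[:480,:640]
m=((u-322)**2+(v-303)**2<24**2)&(c['range_z']>0)
q=P[m];x=np.linalg.lstsq(np.c_[2*q,np.ones(len(q))],(q**2).sum(1),rcond=None)[0]
print('ball in tool',x[:3].round(4),np.sqrt(x[3]+x[:3]@x[:3]).round(4))
b=x[:3]
R=rot(.7,-6.5); tgt=np.array([.650,-.0355,.1010])
for up in(.08,.003):
    go(tgt+[0,0,up]-R.apply(b),.7,-6.5)
E
```

```text
ball in tool [ 0.0033  0.0004 -0.0096] 0.0111
t 3.65 pos [ 0.4474 -0.2977  0.1908] T [-6.55 11.42  0.77] R [-1.07 -0.94 16.18]
t 3.65 pos [ 0.4474 -0.2977  0.1908] T [-6.56 11.42  3.85] R [-1.07 -0.94 16.18]
```

>>> move_arm([
  {"tx":-6.5,"ty":11.4,"tz":0,"rx":-1.07,"ry":-0.94,"rz":16.2},
  {"tx":-6.5,"ty":11.4,"tz":0,"rx":-1.07,"ry":-0.94,"rz":16.2},
  {"tx":-6.5,"ty":11.4,"tz":0,"rx":-1.07,"ry":-0.94,"rz":16.2},
  {"tx":-6.5,"ty":11.4,"tz":0,"rx":-1.07,"ry":-0.94,"rz":16.2},
  {"tx":-6.5,"ty":11.4,"tz":0,"rx":-1.07,"ry":-0.94,"rz":16.2},
  {"tx":-6.5,"ty":11.4,"tz":0,"rx":-1.07,"ry":-0.94,"rz":16.2},
  {"tx":-6.5,"ty":11.4,"tz":0,"rx":-1.07,"ry":-0.94,"rz":16.2},
  {"tx":-6.5,"ty":11.4,"tz":0,"rx":-1.07,"ry":-0.94,"rz":16.2},
  {"tx":-6.5,"ty":11.4,"tz":0,"rx":-1.07,"ry":-0.94,"rz":16.2},
  {"tx":-6.5,"ty":11.4,"tz":0,"rx":-1.07,"ry":-0.94,"rz":16.2},
])

```text
time: 4.65
position: [0.6485, -0.0386, 0.1885]
tcp_rot: [0.704, 0.708, 0.039, 0.039]
force: [0.1, -0.4, -0.6]
finger_gap: 0.287
gripper_force: 39.4
```

>>> move_arm([
  {"tx":0,"ty":0,"tz":0,"rx":0,"ry":0,"rz":0},
  {"tx":0,"ty":0,"tz":0,"rx":0,"ry":0,"rz":0},
  {"tx":0,"ty":0,"tz":0,"rx":0,"ry":0,"rz":0},
])

```text
time: 4.95
position: [0.6493, -0.0396, 0.1904]
tcp_rot: [0.701, 0.71, 0.04, 0.04]
force: [0.0, -0.2, -0.8]
finger_gap: 0.286
gripper_force: 39.4
```

```bash
python3 - <<'E'
from h import *
s=state();c=camera('wrist');save(c,'w3');H=np.array(c['hand_eye']);R=Ro.from_quat(s['tcp_rot'])
b=np.array([.0025,0,-.0085]);print('ball',R.apply(b)+s['position'],s['finger_gap'],R.as_matrix()[:,2])
R2=rot(.7,-6.5);go(np.array([.650,-.0355,.1035])-R2.apply(b),.7,-6.5)
W=(R.apply((pts(c).reshape(-1,3)@H[:3,:3].T+H[:3,3]))+s['position']).reshape(480,640,3)
for u in(470,560): print([tuple(W[v,u].round(3).tolist()) for v in range(200,330,8)])
E
```

```text
ball [ 0.64834832 -0.03708388  0.19886306] 0.28559407243890167 [ 1.12439184e-01 -1.46608582e-05 -9.93658608e-01]
t 5.0 pos [ 0.6495 -0.0397  0.1907] T [ 0.07 -0.37  3.81] R [-0.  0. -0.]
[(0.752, -0.008, 0.123), (0.753, -0.014, 0.122), (0.766, -0.024, 0.101), (0.766, -0.03, 0.101), (0.768, -0.036, 0.101), (0.769, -0.043, 0.1), (0.77, -0.049, 0.1), (0.766, -0.052, 0.108), (0.757, -0.052, 0.124), (0.756, -0.057, 0.127), (0.757, -0.062, 0.127), (0.836, -0.131, -0.001), (0.837, -0.141, -0.0), (0.839, -0.151, -0.001), (0.84, -0.16, 0.0), (0.841, -0.17, 0.0), (0.843, -0.181, -0.0)]
[(0.809, -0.008, 0.129), (0.81, -0.013, 0.129), (0.83, -0.024, 0.108), (0.832, -0.03, 0.108), (0.833, -0.036, 0.107), (0.834, -0.041, 0.109), (0.836, -0.048, 0.107), (0.831, -0.052, 0.114), (0.817, -0.051, 0.131), (0.815, -0.055, 0.135), (0.817, -0.062, 0.134), (0.946, -0.136, -0.002), (0.946, -0.145, 0.001), (0.948, -0.155, 0.001), (0.951, -0.166, 0.0), (0.954, -0.176, 0.0), (0.957, -0.188, -0.0)]
```

View pics/w3.png

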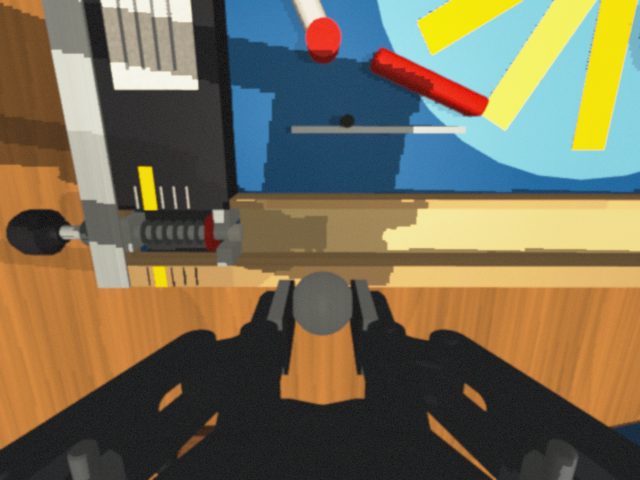

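The view shows the ball held at (322,303), the lane groove at v≈200–250, and the stop and collar at (215–240,232), with the plunger at rest. Now lowering.

>>> move_arm([
  {"tx":0.15,"ty":-0.37,"tz":1,"rx":0,"ry":0,"rz":0},
  {"tx":0.15,"ty":-0.37,"tz":2,"rx":0,"ry":0,"rz":0},
  {"tx":0.15,"ty":-0.37,"tz":2.8,"rx":0,"ry":0,"rz":0},
  {"tx":0.15,"ty":-0.37,"tz":3.3,"rx":0,"ry":0,"rz":0},
  {"tx":0.15,"ty":-0.37,"tz":3.6,"rx":0,"ry":0,"rz":0},
  {"tx":0.15,"ty":-0.37,"tz":3.8,"rx":0,"ry":0,"rz":0},
  {"tx":0.15,"ty":-0.37,"tz":3.8,"rx":0,"ry":0,"rz":0},
  {"tx":0.15,"ty":-0.37,"tz":3.8,"rx":0,"ry":0,"rz":0},
])

```text
time: 5.8
position: [0.652, -0.036, 0.0969]
tcp_rot: [0.702, 0.71, 0.04, 0.041]
force: [0.5, 0.1, -0.5]
finger_gap: 0.287
gripper_force: 39.5
```

>>> move_arm([
  {"tx":0,"ty":0,"tz":0.08,"rx":0,"ry":0,"rz":0},
  {"tx":0,"ty":0,"tz":0.08,"rx":0,"ry":0,"rz":0},
])

```text
time: 6.0
position: [0.6519, -0.0359, 0.0944]
tcp_rot: [0.702, 0.71, 0.04, 0.041]
force: [-0.6, 0.0, -0.9]
finger_gap: 0.29
gripper_force: 39.5
```

>>> move_arm([
  {"tx":0,"ty":0,"tz":0,"rx":0,"ry":0,"rz":0},
  {"tx":0,"ty":0,"tz":0,"rx":0,"ry":0,"rz":0},
  {"tx":0,"ty":0,"tz":0,"rx":0,"ry":0,"rz":0},
  {"tx":0,"ty":0,"tz":0,"rx":0,"ry":0,"rz":0},
  {"tx":0,"ty":0,"tz":-0.3,"rx":0,"ry":0,"rz":0},
  {"tx":0,"ty":0,"tz":-0.6,"rx":0,"ry":0,"rz":0},
  {"tx":0,"ty":0,"tz":-1,"rx":0,"ry":0,"rz":0},
  {"tx":0,"ty":0,"tz":-1.6,"rx":0,"ry":0,"rz":0},
  {"tx":0,"ty":0,"tz":-2.4,"rx":0,"ry":0,"rz":0},
  {"tx":0,"ty":0,"tz":-3.2,"rx":0,"ry":0,"rz":0},
], grip=46)

```text
time: 7.0
position: [0.6425, -0.0358, 0.1754]
tcp_rot: [0.702, 0.71, 0.04, 0.041]
force: [0.4, 0.1, 0.0]
finger_gap: 0.537
gripper_force: 0.0
```

```bash
python3 - <<'E'
from h import *
c=camera('wrist');d=camera('side');e=camera('scene')
a=cv2.resize(d['image'][195:255,290:390],None,fx=4,fy=4)
f=cv2.resize(e['image'][235:295,290:390],None,fx=4,fy=4)
b=cv2.resize(c['image'][100:360,:],(640,260)) 
cv2.imwrite('pics/p1.png',np.vstack([np.hstack([a,f]),cv2.copyMakeBorder(b,0,0,0,160,0)])[:,:,::-1])
go([.4655,-.0375,.19],90,-6.5)
E
```

```text
t 7.15 pos [ 0.644  -0.0361  0.1767] T [ 0.02 -7.03 -1.38] R [  0.04   0.06 -17.88]
```

View pics/p1.png

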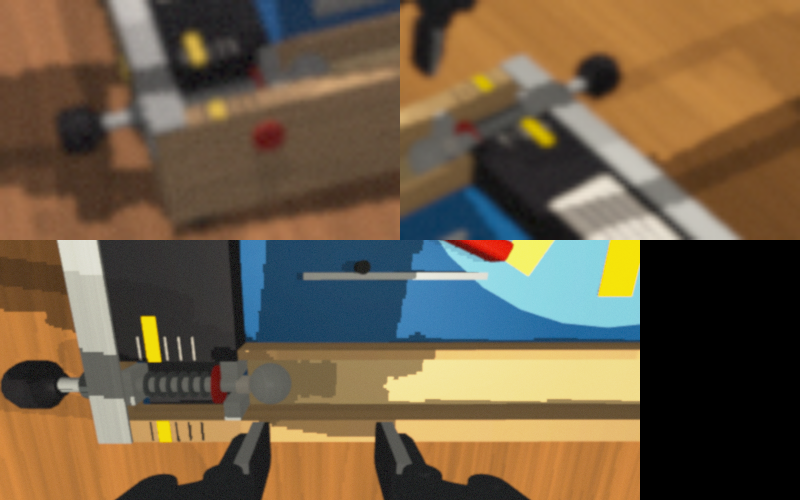

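The ball rests against the stop (wrist panel at about (270,383)) and the knob and collar have not moved. The next move is to above the knob.

>>> move_arm([
  {"tx":0,"ty":-7,"tz":-1.4,"rx":0,"ry":0,"rz":-17.9},
  {"tx":0,"ty":-7,"tz":-1.4,"rx":0,"ry":0,"rz":-17.9},
  {"tx":0,"ty":-7,"tz":-1.4,"rx":0,"ry":0,"rz":-17.9},
  {"tx":0,"ty":-7,"tz":-1.4,"rx":0,"ry":0,"rz":-17.9},
  {"tx":0,"ty":-7,"tz":-1.4,"rx":0,"ry":0,"rz":-17.9},
  {"tx":0,"ty":-7,"tz":-1.4,"rx":0,"ry":0,"rz":-17.9},
  {"tx":0,"ty":-7,"tz":-1.4,"rx":0,"ry":0,"rz":-17.9},
  {"tx":0,"ty":-7,"tz":-1.4,"rx":0,"ry":0,"rz":-17.9},
  {"tx":0,"ty":-7,"tz":-1.4,"rx":0,"ry":0,"rz":-17.9},
  {"tx":0,"ty":-7,"tz":-1.4,"rx":0,"ry":0,"rz":-17.9},
], grip=68)

```text
time: 8.15
position: [0.4642, -0.0375, 0.1874]
tcp_rot: [0.027, 0.998, 0.001, 0.056]
force: [0.3, -0.4, -0.2]
finger_gap: 0.799
gripper_force: 0.0
```

>>> move_arm([
  {"tx":0,"ty":0,"tz":0,"rx":0,"ry":0,"rz":-0.7},
  {"tx":0,"ty":0,"tz":0,"rx":0,"ry":0,"rz":0},
  {"tx":0,"ty":0,"tz":0,"rx":0,"ry":0,"rz":0},
  {"tx":0,"ty":0,"tz":0,"rx":0,"ry":0,"rz":0},
])

```text
time: 8.55
position: [0.4643, -0.0376, 0.1877]
tcp_rot: [0.03, 0.998, 0.002, 0.057]
force: [-0.4, 0.2, -0.0]
finger_gap: 0.793
gripper_force: 0.0
```

```bash
python3 - <<'E'
from h import *
s=state();c=camera('wrist');save(c,'w4');H=np.array(c['hand_eye']);R=Ro.from_quat(s['tcp_rot'])
W=(R.apply((pts(c).reshape(-1,3)@H[:3,:3].T+H[:3,3]))+s['position']).reshape(480,640,3)
m=(W[...,0]<.488)&(W[...,0]>.44)&(W[...,2]>.065)&(W[...,2]<.1)&(abs(W[...,1]+.037)<.03)
q=W[m];print(len(q))
if len(q): print('knob x,y,z pct',np.percentile(q,[2,50,98],axis=0).round(4))
print(R.as_matrix().round(3))
go([.4672,-.037,.064],90,-6.5)
E
```

```text
1716
knob x,y,z pct [[ 0.4517 -0.0504  0.0751]
 [ 0.4625 -0.036   0.0906]
 [ 0.486  -0.0219  0.096 ]]
[[-0.992  0.059  0.113]
 [ 0.059  0.998 -0.   ]
 [-0.113  0.007 -0.994]]
t 8.6 pos [ 0.4644 -0.0376  0.1878] T [ 0.45 -0.    4.93] R [-0.    0.   -0.68]
```

View pics/w4.png

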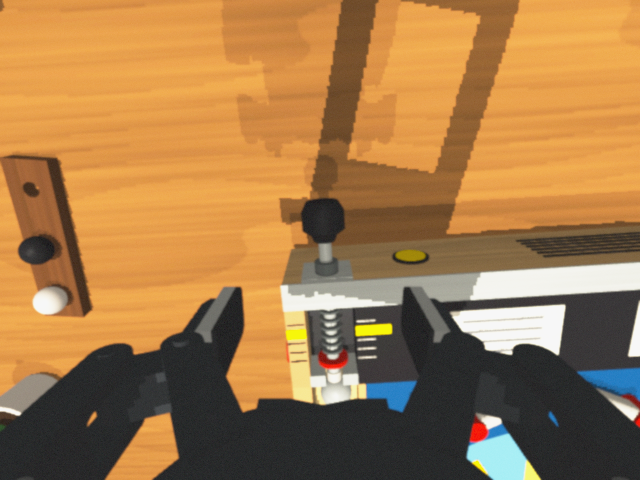

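The view shows the knob at (323,220), the rod running straight to the collar at (333,360), and the ball at (335,392). I'll turn slightly and descend onto the knob.

>>> move_arm([
  {"tx":0.44,"ty":0.03,"tz":0.8,"rx":0,"ry":0,"rz":-0.7},
  {"tx":0.44,"ty":0.03,"tz":1.8,"rx":0,"ry":0,"rz":-0.7},
  {"tx":0.44,"ty":0.03,"tz":2.8,"rx":0,"ry":0,"rz":-0.7},
  {"tx":0.44,"ty":0.03,"tz":3.6,"rx":0,"ry":0,"rz":-0.7},
  {"tx":0.44,"ty":0.03,"tz":4.2,"rx":0,"ry":0,"rz":-0.7},
  {"tx":0.44,"ty":0.03,"tz":4.7,"rx":0,"ry":0,"rz":-0.7},
  {"tx":0.44,"ty":0.03,"tz":4.9,"rx":0,"ry":0,"rz":-0.7},
  {"tx":0.44,"ty":0.03,"tz":4.9,"rx":0,"ry":0,"rz":-0.7},
])

```text
time: 9.4
position: [0.4673, -0.0362, 0.0646]
tcp_rot: [-0.0, 0.998, -0.0, 0.056]
force: [0.7, 1.2, -0.9]
finger_gap: 0.795
gripper_force: 0.0
```

>>> move_arm([
  {"tx":0,"ty":0,"tz":0,"rx":0,"ry":0,"rz":0},
  {"tx":0,"ty":0,"tz":0,"rx":0,"ry":0,"rz":0},
  {"tx":0,"ty":0,"tz":0,"rx":0,"ry":0,"rz":0},
  {"tx":0,"ty":0,"tz":0,"rx":0,"ry":0,"rz":0},
  {"tx":0,"ty":0,"tz":0,"rx":0,"ry":0,"rz":0},
  {"tx":0,"ty":0,"tz":0,"rx":0,"ry":0,"rz":0},
  {"tx":0,"ty":0,"tz":0,"rx":0,"ry":0,"rz":0},
  {"tx":0,"ty":0,"tz":0,"rx":0,"ry":0,"rz":0},
], grip=15, newtons=80)

```text
time: 10.2
position: [0.4684, -0.0367, 0.0666]
tcp_rot: [-0.0, 0.998, -0.001, 0.058]
force: [-3.5, -0.4, 6.9]
finger_gap: 0.341
gripper_force: 78.4
```

```bash
python3 - <<'E'
from h import *
s=state();print(s['position'].round(4),s['finger_gap']*85.4,s['force'].round(1),Ro.from_quat(s['tcp_rot']).as_matrix().round(3).tolist())
E
```

```text
[ 0.4684 -0.0367  0.0666] 29.152307310292706 [-3.5 -0.4  6.9] [[-0.993, -0.001, 0.115], [-0.001, 1.0, -0.001], [-0.115, -0.001, -0.993]]
```

Gripped: the gap reads 29 mm on the 32 mm knob, the same offset as with the ball. I'll pull 33 mm along tool +x.

>>> move_arm([
  {"tx":0.1,"ty":0,"tz":0,"rx":0,"ry":0,"rz":0},
  {"tx":0.25,"ty":0,"tz":0,"rx":0,"ry":0,"rz":0},
  {"tx":0.4,"ty":0,"tz":0,"rx":0,"ry":0,"rz":0},
  {"tx":0.55,"ty":0,"tz":0,"rx":0,"ry":0,"rz":0},
  {"tx":0.7,"ty":0,"tz":0,"rx":0,"ry":0,"rz":0},
  {"tx":0.85,"ty":0,"tz":0,"rx":0,"ry":0,"rz":0},
  {"tx":1.0,"ty":0,"tz":0,"rx":0,"ry":0,"rz":0},
  {"tx":1.15,"ty":0,"tz":0,"rx":0,"ry":0,"rz":0},
  {"tx":1.25,"ty":0,"tz":0,"rx":0,"ry":0,"rz":0},
  {"tx":1.32,"ty":0,"tz":0,"rx":0,"ry":0,"rz":0},
])

```text
time: 11.2
position: [0.437, -0.037, 0.0631]
tcp_rot: [-0.0, 0.998, -0.001, 0.06]
force: [9.0, -2.6, 1.2]
finger_gap: 0.337
gripper_force: 79.1
```

>>> move_arm([
  {"tx":0,"ty":0,"tz":0,"rx":0,"ry":0,"rz":0},
  {"tx":0,"ty":0,"tz":0,"rx":0,"ry":0,"rz":0},
  {"tx":0,"ty":0,"tz":0,"rx":0,"ry":0,"rz":0},
  {"tx":0,"ty":0,"tz":0,"rx":0,"ry":0,"rz":0},
])

```text
time: 11.6
position: [0.4371, -0.037, 0.0631]
tcp_rot: [-0.0, 0.998, -0.001, 0.06]
force: [7.8, -2.5, 3.1]
finger_gap: 0.34
gripper_force: 79.2
```

```bash
python3 - <<'E'
from h import *
s=state();print(s['position'].round(4),np.linalg.norm(s['position']-[.4684,-.0367,.0666]),s['finger_gap'],s['force'].round(1))
c=camera('wrist');d=camera('side');e=camera('scene')
b=c['image'][200:480,160:480]
a=cv2.resize(d['image'][190:240,310:380],None,fx=4,fy=4)
f=cv2.resize(e['image'][235:295,290:360],None,fx=4,fy=4)
cv2.imwrite('pics/p2.png',np.hstack([cv2.resize(b,(503,440)),np.vstack([a,f])])[:,:,::-1])
E
```

```text
[ 0.4371 -0.037   0.0631] 0.03152320903152794 0.34020142684679927 [ 7.8 -2.5  3.1]
```

View pics/p2.png

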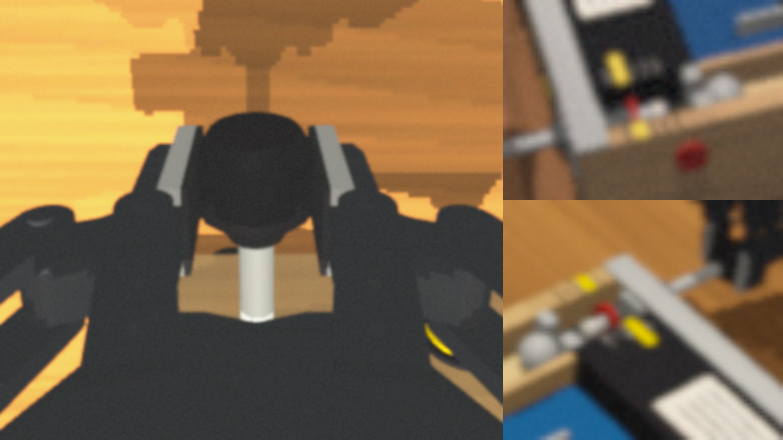

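Knob held, ball in the lane, and the red collar appears between the yellow marks in both views. I'll check the pull numerically from the red collar's displacement.

```bash
python3 - <<'E'
from h import *
import pickle
D=pickle.load(open('d.pkl','rb'))
a=np.array([np.cos(np.radians(6.5)),.011,np.sin(np.radians(6.5))])
for n,box0,box1 in(('scene',(262,272,300,312),(258,268,312,320)),('side',(210,220,350,358),(208,224,338,346))):
    c1=camera(n)
    for c,b in((D[n],box0),(c1,box1)):
        im=c['image'].astype(int);v0,v1,u0,u1=b;s=im[v0:v1,u0:u1]
        w=np.clip(s[...,0]-np.maximum(s[...,1],s[...,2])-40,0,None);v,u=np.mgrid[v0:v1,u0:u1]
        uu,vv=(u*w).sum()/w.sum(),(v*w).sum()/w.sum()
        # point on axis nearest to ray
        o=-c['t']@c['R'];d=np.array([(uu-c['cx'])/c['fx'],(vv-c['cy'])/c['fy'],1])@c['R']
        p0=np.array([.510,-.0367,.085+.0125*0])
        k=np.linalg.lstsq(np.c_[a,-d],o-p0,rcond=None)[0]
        print(n,uu.round(1),vv.round(1),w.sum(),'axis s',k[0].round(4))
    # yellow band
    im=c1['image'].astype(int);y=(im[...,0]>150)&(im[...,1]>130)&(im[...,2]<90)
    y[:195]=0;y[290:]=0;y[:,:290]=0;y[:,370:]=0
    _,l,st,ce=cv2.connectedComponentsWithStats(y.astype(np.uint8))
    for i in range(1,len(st)):
        if st[i,4]>8: print(' y',ce[i].round(1),st[i,4],ray(c1,*ce[i],.108).round(4))
print(state()['time'])
E
```

```text
scene 306.3 265.9 662 axis s 0.0702
scene 315.9 262.6 1032 axis s 0.0382
 y [300.1 202.4] 197 [ 0.4348 -0.2647  0.108 ]
 y [300.6 238.6] 72 [ 0.5325 -0.131   0.108 ]
 y [310.2 253.6] 44 [ 0.5479 -0.066   0.108 ]
 y [323.6 267.2] 32 [ 0.5508 -0.0037  0.108 ]
side 354.0 213.6 543 axis s 0.0752
side 342.0 216.3 492 axis s 0.0436
 y [338.1 206.9] 27 [ 0.5479 -0.007   0.108 ]
 y [344.  222.5] 11 [ 0.549  -0.0678  0.108 ]
11.85
```

Three measures put the pull at about 31.5 mm (arm 31.3, scene 32.0, side 31.6). I'll nudge to the centre, let it settle and hand in.

>>> move_arm([
  {"tx":0.03,"ty":0,"tz":0,"rx":0,"ry":0,"rz":0},
  {"tx":0.06,"ty":0,"tz":0,"rx":0,"ry":0,"rz":0},
  {"tx":0.06,"ty":0,"tz":0,"rx":0,"ry":0,"rz":0},
  {"tx":0.06,"ty":0,"tz":0,"rx":0,"ry":0,"rz":0},
  {"tx":0.06,"ty":0,"tz":0,"rx":0,"ry":0,"rz":0},
  {"tx":0.06,"ty":0,"tz":0,"rx":0,"ry":0,"rz":0},
])

```text
time: 12.45
position: [0.4356, -0.037, 0.063]
tcp_rot: [-0.0, 0.998, -0.001, 0.06]
force: [7.6, -2.1, 1.9]
finger_gap: 0.341
gripper_force: 79.2
```

```bash
python3 -c "
from h import *
s=state();print(s['position'],s['gripper_force'],s['force'])
print(hand_in())"
```

```text
[ 0.43564435 -0.03701456  0.06296586] 79.2184894066304 [ 7.58223296 -2.14179053  1.85716272]
the job is handed in; nothing more can be done
None
```

I handed the job in at about 12.5 s of the allowed 48 s: the steel ball rests at the bottom of the shooter lane and the gripper holds the plunger at about 33 mm of pull, collar in the yellow band; no verdict came back.

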